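# Press the yellow canister's lid home

### The job

On the worktop, the yellow and the orange canister have been left with their lids standing up off the rim. With closed fingertips, gently press the yellow canister's lid, in its middle, straight down until it is fully home, then withdraw clear of everything. Leave the orange lid standing as it is, because that canister still has to air, and do not touch or move the other canisters or the things round them; nothing is to be gripped or lifted.

Things in the scene. Friction and masses are not known exactly. Their poses are not given: they have to be found in the camera images.
- canister_yellow: loose yellow translucent plastic canister standing upright on the worktop (like ones on the high ledge at the right are part of the room), round, widest across the lid rim (116 mm), 96 mm high with the lid home (the lid's more deeply tinted plug, 100 mm across, reaches 24 mm down inside the rim), about 0.5 kg. Origin at the centre of its underside, z up. The one to work on.
- canister_orange: loose orange translucent plastic canister standing upright on the worktop (like ones on the high ledge at the right are part of the room), round, widest across the lid rim (116 mm), 96 mm high with the lid home (the lid's more deeply tinted plug, 100 mm across, reaches 24 mm down inside the rim), about 0.5 kg. Origin at the centre of its underside, z up. To be left alone.
- canister_green: loose green translucent plastic canister standing upright on the worktop (like ones on the high ledge at the right are part of the room), round, widest across the lid rim (116 mm), 96 mm high with the lid home (the lid's more deeply tinted plug, 100 mm across, reaches 24 mm down inside the rim), about 0.5 kg. Origin at the centre of its underside, z up. To be left alone.
- lid_yellow (a point): point on the lid of the yellow canister: the centre of the lid's top face, flat, to be pressed in its middle, well within 30 mm of this point; 96 mm above the worktop when the lid is home, higher by the lid's joint value. z up. Wall units hang less than 0.6 m above the worktop from about x = 0.6 m on: keep the wrist in front of them.
- lid_orange (a point): point on the lid of the orange canister: the centre of the lid's top face, flat, to be pressed in its middle, well within 30 mm of this point; 96 mm above the worktop when the lid is home, higher by the lid's joint value. z up.
- lid_green (a point): point on the lid of the green canister: the centre of the lid's top face, flat, to be pressed in its middle, well within 30 mm of this point; 96 mm above the worktop when the lid is home, higher by the lid's joint value. z up.
- canister_yellow_lid (a joint): lid of the yellow canister: a push-on lid that slides straight up and down in the canister, in m upward; 0 is fully home on the rim (hard stop), it starts 8 to 12 mm up. It stays where it is left; rubbing resists with about 2 N.
- canister_orange_lid (a joint): lid of the orange canister: a push-on lid that slides straight up and down in the canister, in m upward; 0 is fully home on the rim (hard stop), it starts 8 to 12 mm up and must stay so. It stays where it is left; rubbing resists with about 2 N.
- canister_green_lid (a joint): lid of the green canister: a push-on lid that slides straight up and down in the canister, in m upward; 0 is fully home on the rim (hard stop), it starts home and must stay so. It stays where it is left; rubbing resists with about 2 N.
- salt_shaker: loose clear salt shaker with a grey cap, 44 mm across, 90 mm high, a bystander, to be left alone. Origin at the centre of its underside.
- spice_jar: loose glass spice jar with a black cap and a label, 41 mm across, 105 mm high, a bystander, to be left alone. Origin at the centre of its underside.
- garlic: loose whitish garlic bulb, 60 mm across, 59 mm high, a bystander, to be left alone. Origin at the centre of its underside.

How it is judged (in metres and radians):
On the way, in this order (a step that is already met when the one before it is completed fails the run):
1. the fingertips bear on the middle of the yellow lid (grasp point within 30 mm of its centre) while it still stands up (contact force between the fingers and canister_yellow above 0.2 N and horizontal distance between the grasp point and lid_yellow below 0.03 m and value of joint canister_yellow_lid above 0.004 m).
2. the yellow lid is home (value of joint canister_yellow_lid below 0.002 m), for 0.1 s.
At the end, for the whole second after the job is handed in: The yellow lid is home within 2 mm, its canister upright, at rest and within 20 mm of its start; the orange lid still stands more than 5 mm up and the green one is home; orange and green canisters are within 5 mm and the small things within 10 mm of where they stood (value of joint each of canister_yellow_lid, canister_green_lid below 0.002 m and angle between canister_yellow's own z axis and vertical below 0.05 rad and height (world z) of canister_yellow below 0.004 m and distance of canister_yellow from where it was at the start of the episode below 0.02 m and linear speed of canister_yellow below 0.01 m/s and distance of each of canister_orange, canister_green, lid_orange, lid_green from where it was at the start of the episode below 0.005 m and value of joint canister_orange_lid above 0.005 m and distance of each of salt_shaker, spice_jar, garlic from where it was at the start of the episode below 0.01 m); the robot touches nothing.
It fails at once if another canister is touched (contact force between any of the fingers, the arm and canister_orange above 0.5 N or contact force between any of the fingers, the arm and canister_green above 0.5 N).
It fails at once if a bystander is knocked or moved (distance of any of salt_shaker, spice_jar, garlic from where it was at the start of the episode above 0.015 m).
It fails at once if the yellow canister is lifted, tipped or shoved (height (world z) of canister_yellow above 0.008 m or angle between canister_yellow's own z axis and vertical above 0.15 rad or distance of canister_yellow from where it was at the start of the episode above 0.03 m).
It fails at once if the yellow lid is pulled up (value of joint canister_yellow_lid above 0.016 m).
It fails at once if the yellow canister is pressed with more than 40 N (contact force between any of the fingers, the arm and canister_yellow above 40 N).
It also fails if it takes over 29 s, if anything falls off the work surface, if the arm or the gripper's body presses on something with over 40 N, if the wrist force passes 120 N, or if a joint passes its speed limit or range.

### The arm

A 6-joint arm with a two-finger parallel gripper is mounted at the origin on a cart in front of the work surface, level with it; the furniture and walls round the work are solid. World frame = base frame: x ahead of the robot, y to its left, z up, the work surface at z = 0. Lengths are in mm, angles in rad, forces in N, time in s.
With the tool pointing down it reaches from about 350 to 975 mm from the base axis. Payload 7.1 kg.
Tool frame: the origin (TCP) lies on the front face of the gripper's body, between the roots of the fingers; the fingertips stand 80 mm ahead of it and the grasp point (between the pads) lies 61 mm ahead of it (env.tips_ahead is the distance from the TCP to the fingertips, in mm); z points along the fingers, y is the line along which they close (so a half turn about z gives the same grasp; the last joint's range is limited). The gripper opens to 88 mm and grips with 3 to 60 N. Pads are 20 mm wide; open, the fingers measure 115 mm over their backs; the gripper's body (75 mm by 178 mm) begins 61 mm behind the grasp point.
Start: joints at [-1.167, 0.423, 1.63, -0, 1.089, -0.019], TCP at [256.462, -569.941, 302.675] pointing down, gripper open.
Joint ranges: [-3, 3], [-0.9, 2.11], [0.09, 2.58], [-1.31, 4.45], [0.11, 2.69], [-2.54, 2.54]. Speed limits (rad/s): [2.39, 2.39, 3.01, 3.14, 3.14, 3.14].

### API

Orientations are given as a unit quaternion [x, y, z, w].
In Python, from station import env, set_gripper, viewer, workorder gives the robot as it stands. Calls block until the motion is done:
- env.reach(position, orientation): joint-space move of the TCP to a pose.
- env.move_l(position, rot=None, rate=150, f_stop=None): straight line of the TCP; rot=None keeps the orientation; rate is the mean speed in mm/s. With f_stop (N) it stops when the force on the tool has changed by that much, and returns True; else False.
- env.move_joints(angles): joint-space move.
- set_gripper(opening): finger opening in mm; the grip force is fixed at half the most; returns when the fingers have stopped.
- env.hold(seconds).
- env.ik(position, orientation): joint angles nearest the present ones, or None.
- env.read_state(): the state.
- viewer.camera(name): name is "scene" or "side" or "wrist"; returns the picture (480x640x3 uint8, blue, green, red); there is no depth.
- viewer.camera_params(name): a dict with "fx", "fy", "cx", "cy" (pixels), "pose" (4x4, takes a point from camera to world coordinates); the wrist camera has in their place "tool_from_camera" (4x4, takes a point from camera to tool coordinates, whose origin is the TCP and whose axes are the flange's). Camera axes: x right, y up, looking along -z (the intrinsics and any distortion apply to the point x, -y, -z); pixel columns grow to the right and rows downward; lengths in mm; the calibration is good to about 2 mm. A picture is of the moment at which its call begins: read the wrist's pose just before it. camera_params takes no time and is no camera call.
A pose or a line that the arm cannot do raises env.IKError and nothing moves.
- workorder.sign_off(): hands the job in; it is judged then, once.
The state is a dict: "time_s": time; "qpos": joint angles; "dq": joint speeds; "tau": joint torques, N m; "tool_pos": TCP position; "orientation": TCP orientation; "force": force on the tool from outside, world axes, zero at the start; "wrist_torque": the same for the moment, N m; "width": finger opening in mm; "grip_force": force on a finger pad.
Only numpy, scipy, OpenCV 4.12 (cv2) and the standard library are available. Lean on these libraries where they do the work, as an engineer would, in place of code of your own. Each camera call takes 0.05 s, during which the arm holds its last target. There are 200 camera calls.

## Working session

There is one attempt and no reset: what is moved stays moved. The work goes in short steps, each a Python script; the robot and the scene stay as the last script left them, time stands still between calls to the robot, and variables do not carry over. Pictures are saved under pics/ and viewed, at most 10 in all, crops included, and the job is handed in when it is done.

```bash
mkdir -p pics
python3 - <<'E'
from station import env, set_gripper, viewer, workorder
import cv2
for n in("scene","side"):
    cv2.imwrite(f"pics/{n}1.png",viewer.camera(n)); p=viewer.camera_params(n); print(n,p)
print(viewer.camera_params("wrist")); s=env.read_state(); print(s["time_s"],s["orientation"])
E
```

```text
scene {'fx': 448.5582145795662, 'fy': 448.5582145795662, 'cx': 314.21527695146307, 'cy': 237.2515871068471, 'pose': array([[-5.85891692e-01,  4.41520214e-01, -6.79551930e-01,
        -4.15028660e+01],
       [-8.10333143e-01, -3.09308665e-01,  4.97682978e-01,
         3.73586991e+02],
       [ 9.54579477e-03,  8.42251774e-01,  5.38999839e-01,
         5.43263716e+02],
       [ 0.00000000e+00,  0.00000000e+00,  0.00000000e+00,
         1.00000000e+00]])}
side {'fx': 528.5764991319581, 'fy': 528.5764991319581, 'cx': 314.0872162389222, 'cy': 236.85153298660805, 'pose': array([[-9.09026729e-01,  2.10517252e-01, -3.59656630e-01,
         2.02787190e+02],
       [-4.16277024e-01, -4.18118557e-01,  8.07397245e-01,
         7.20667003e+02],
       [ 1.95919378e-02,  8.83662469e-01,  4.67714440e-01,
         5.62282436e+02],
       [ 0.00000000e+00,  0.00000000e+00,  0.00000000e+00,
         1.00000000e+00]])}
{'fx': 406.2290293970699, 'fy': 406.2290293970699, 'cx': 317.2452470536126, 'cy': 244.1838501761715, 'tool_from_camera': array([[-2.41846620e-04,  9.63546057e-01,  2.67542405e-01,
         7.29773923e+01],
       [ 9.99999959e-01,  2.74903676e-04, -8.61012755e-05,
        -1.88807882e+00],
       [-1.56510935e-04,  2.67542373e-01, -9.63546083e-01,
        -8.22949029e+01],
       [ 0.00000000e+00,  0.00000000e+00,  0.00000000e+00,
         1.00000000e+00]])}
0.1 [ 9.77733311e-01  2.09850185e-01 -1.37878561e-04 -6.73461436e-04]
```

View pics/scene1.png

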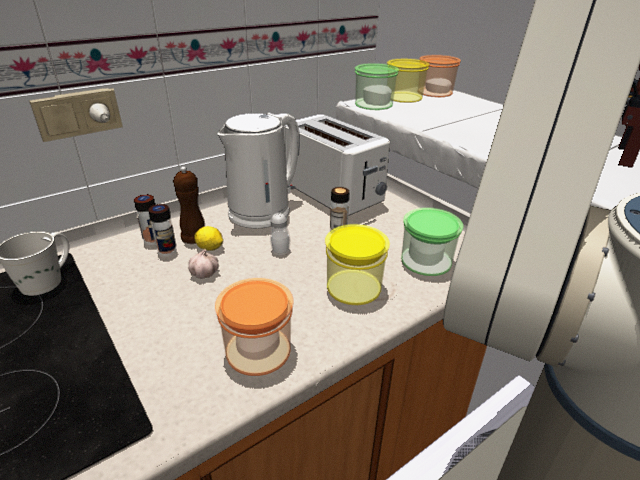

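View pics/side1.png

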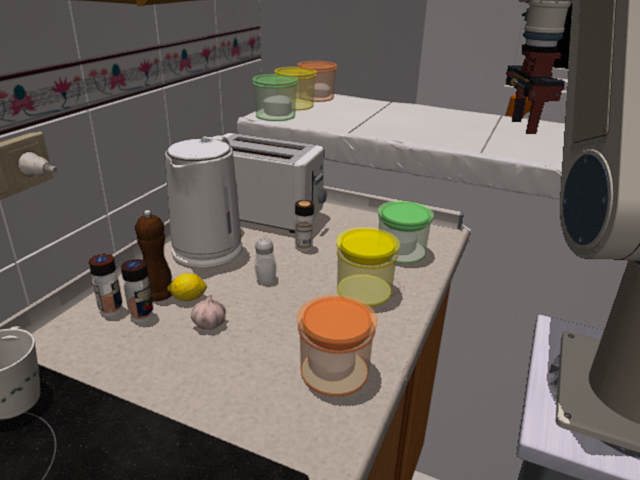

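The scene shows the yellow lid's top centred near (357,242) in the scene view and (368,245) in the side view. Orange is at (256,305) and (338,320), green at (433,223) and (405,214). I'll triangulate and enlarge the yellow.

```bash
cat > h.py <<'E'
from station import env, set_gripper, viewer, workorder
import cv2, numpy as np
from scipy.spatial.transform import Rotation as R
def ray(p,T,uv):
    d=np.array([(uv[0]-p["cx"])/p["fx"],-(uv[1]-p["cy"])/p["fy"],-1.]); return T[:3,3],T[:3,:3]@d
def onz(c,d,z): return c+d*(z-c[2])/d[2]
def wristT(s):
    T=np.eye(4);T[:3,:3]=R.from_quat(s["orientation"]).as_matrix();T[:3,3]=s["tool_pos"]
    return T@viewer.camera_params("wrist")["tool_from_camera"]
E
python3 - <<'E'
from h import *
a=viewer.camera_params("scene");b=viewer.camera_params("side")
for n,u,v in [("y",(357,242),(368,245)),("o",(256,305),(338,320)),("g",(433,223),(405,214)),("spice top",(341,191),(304,206)),("salt top",(279,217),(264,242)),("kettle top",(250,120),(200,147))]:
    c1,d1=ray(a,a["pose"],u);c2,d2=ray(b,b["pose"],v)
    t=np.linalg.lstsq(np.c_[d1,-d2],c2-c1,rcond=None)[0]
    print(n,((c1+d1*t[0]+c2+d2*t[1])/2).round(),onz(c1,d1,106).round(),onz(c2,d2,106).round())
i=cv2.imread("pics/scene1.png")[215:310,310:410];j=cv2.imread("pics/side1.png")[220:315,320:420]
cv2.imwrite("pics/crop.png",cv2.resize(np.hstack([i,j]),None,fx=4,fy=4,interpolation=cv2.INTER_CUBIC))
E
```

```text
y [455. -85. 105.] [453. -83. 106.] [454. -82. 106.]
o [419. 142.  99.] [410. 147. 106.] [418. 148. 106.]
g [ 436. -267.   92.] [ 420. -246.  106.] [ 430. -240.  106.]
spice top [ 634. -192.  101.] [ 627. -186.  106.] [ 629. -182.  106.]
salt top [643. -38.  85.] [608. -17. 106.] [626.  -8. 106.]
kettle top [792. -65. 241.] [1159. -258.  106.] [1042. -398.  106.]
```

View pics/crop.png

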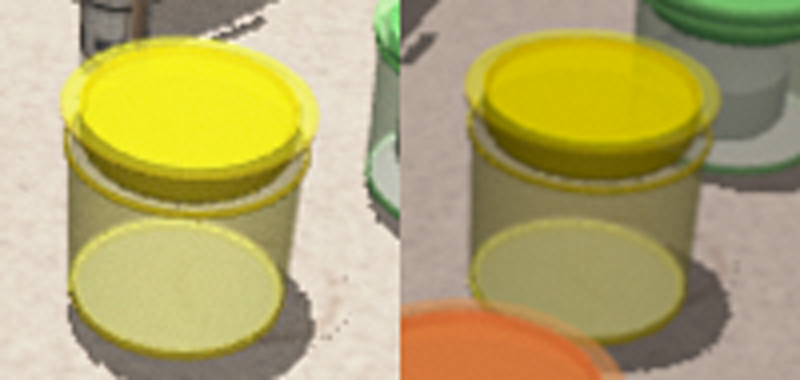

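The rim ellipse centres are (357.5,242) in the scene view and (368,243) in the side view, so the yellow lid is at about (454,-84), with its top near z 106 and a clear gap under the rim. Next I'll move above it and check with the wrist camera.

Run:
```python
from h import *
set_gripper(0)
env.move_l([454,-84,300],rate=250)
s=env.read_state(); im=viewer.camera("wrist"); cv2.imwrite("pics/w1.png",im)
print(s["time_s"],s["tool_pos"],s["force"],s["width"],s["qpos"])
p=viewer.camera_params("wrist");T=wristT(s)
C=np.linalg.inv(T)@np.array([454,-84,106,1]);print("expect",p["cx"]-p["fx"]*C[0]/C[2],p["cy"]+p["fy"]*C[1]/C[2])
```

```text
3.6917 [453.75658929 -84.46842137 299.96029635] [-0.63033514  0.02176008 -0.73870105] 0.5397904383200691 [-2.09787365e-01  1.85022115e-01  1.98164748e+00 -1.09338294e-04
  9.75053677e-01  9.39034180e-01]
expect 319.4286939204085 238.4595805470387
```

View pics/w1.png

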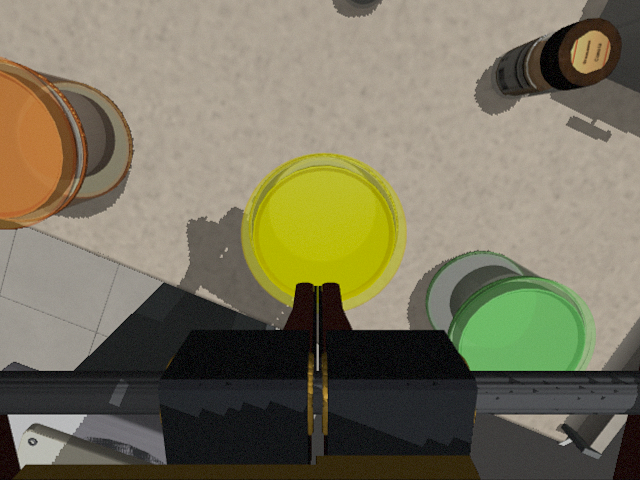

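The wrist view shows the yellow rim centred near (324,232), against (319,238) expected. I'll correct that small offset, then press slowly with a force stop.

Run:
```python
from h import *
s=env.read_state();p=viewer.camera_params("wrist");c,d=ray(p,wristT(s),(324,232));q=onz(c,d,106);print(q)
x,y=q[:2]
env.move_l([x,y,196],rate=100)
env.hold(0.3);print(env.read_state()["force"])
r=env.move_l([x,y,174],rate=12,f_stop=10)
s=env.read_state();print(r,s["time_s"],s["tool_pos"],s["force"])
env.hold(0.4);s=env.read_state();print(s["tool_pos"],s["force"])
cv2.imwrite("pics/side2.png",viewer.camera("side")[200:330,290:450].repeat(4,0).repeat(4,1))
```

```text
[459.59690312 -85.04434134 106.        ]
[-0.27381571 -0.24067922  0.35568886]
True 6.725 [459.65576612 -85.06470876 176.19400513] [-0.69534791 -0.00647631  5.54190856]
[459.65068792 -85.03697617 176.21337363] [-1.12149044 -0.05866917  6.64966936]
```

View pics/side2.png

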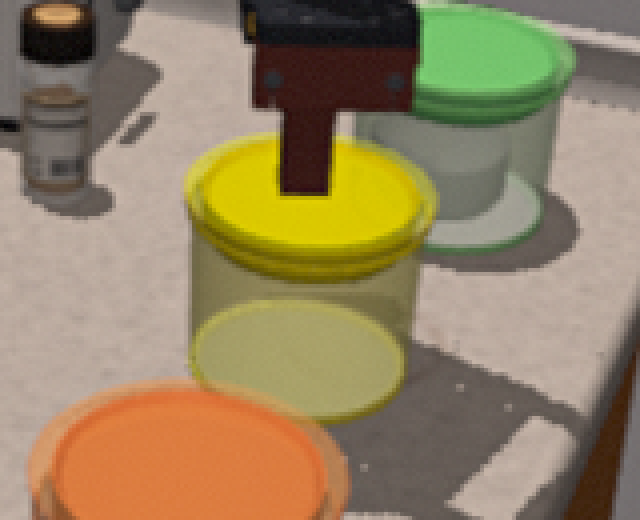

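The picture shows the yellow lid flush on its rim with the tips in its middle. The tips stopped at z ≈ 96.2 and hold about 6 N, three times the rubbing force, so the lid is home. I'll withdraw and check.

Run:
```python
from h import *
s=env.read_state();x,y,z=s["tool_pos"]
env.move_l([x,y,z+20],rate=25); env.move_l([x,y,310],rate=150); env.hold(0.5)
s=env.read_state();print(s["time_s"],s["tool_pos"],s["force"])
cv2.imwrite("pics/side3.png",viewer.camera("side")[180:400,190:450].repeat(3,0)[:600].repeat(3,1))
```

```text
9.55 [459.62301603 -85.03347087 309.85263339] [-0.98205669 -0.38227115  0.38245858]
```

View pics/side3.png

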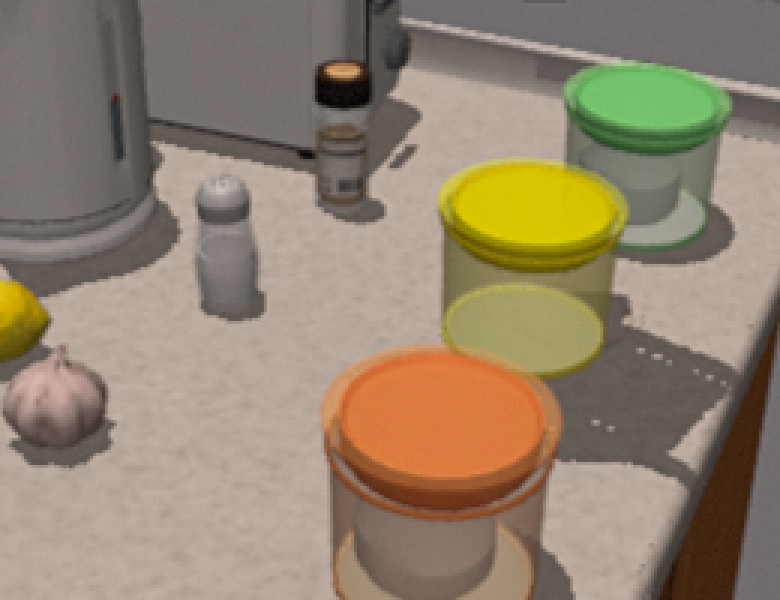

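The yellow lid is flush like the green one, the orange lid still stands up, and the arm is clear.

```bash
python3 -c "
from station import workorder
print(workorder.sign_off())"
```

```text
the job is handed in; nothing more can be done
None
```

The yellow lid is pressed fully home and the job is handed in; the last picture showed the orange lid still standing, the other things apparently unmoved and the arm clear, but sign-off returned no verdict.

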